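# Centre the toothpick dispenser on its footed dish

## Robot

A 6-joint arm with a two-finger parallel gripper is mounted at the origin on the work surface. World frame = base frame: x ahead of the robot, y to its left, z up, the work surface at z = 0. Lengths are in m, angles in rad, forces in N, time in s.
With the tool pointing down it reaches from about 0.35 to 0.925 m from the base axis. Payload 6.4 kg.
Tool frame: the origin (TCP) lies midway between the tips of the shut fingers; the grasp point (between the pads) lies 19 mm behind it; z points along the fingers, y is the line along which they close (so a half turn about z gives the same grasp; the last joint's range is limited). The gripper opens to 94 mm and grips with 3 to 60 N. Pads are 16 mm wide; open, the fingers measure 119 mm over their backs; the gripper's body (75 mm by 177 mm) begins 78 mm behind the grasp point.
Start: joints at [-1.368, 0.245, 1.558, -0, 1.339, -0.174], TCP at [0.239, -0.604, 0.205] pointing down, gripper open.
Joint ranges: [-3.13, 3.13], [-1.02, 2.26], [0.13, 2.54], [-0.95, 4.09], [0.21, 2.88], [-2.74, 2.74]. Speed limits (rad/s): [2.57, 2.57, 3.14, 3.14, 3.14, 3.14].

## Interface

Orientations are given as a rotation vector (axis times angle).
In Python, from rig import ctrl, vision, job_done gives the robot as it stands. The module is installed in compiled form; this text tells all that it offers.
- The arm moves only by the tool step_arm, never from a script. Its argument "increments" is a list of rows, each a list of 3 entries, a list of its own where there are three numbers: the turn, a rotation vector about the tool's x, y, z in degrees, then the shift along the tool's x, y, z in m, then the closure, from 0 (fully open) to 1 (shut). A call has 1 to 12 rows; each row shifts and turns the commanded pose from where the row before left it, along the tool's axes as they then stand; what a row does not reach is not made up. A row lasts 1/12 s, in which the tool goes at most 41.7 mm and 7.16 degrees, less where a joint would pass 70% of its speed; a pose out of reach is approached as far as the arm can. A call is refused whole if a number of a shift passes 0.0417 or a number of a turn 7.16, either way. A call with a gripper value outside its range is refused whole. The fingers move at their own pace and stop on an object; the grip force is fixed at half the most. Time passes only in rows, so rows that do not move let the fingers close. It gives the time, the measured TCP pose, the force and the opening at its end, in the units of the state.
- ctrl.get_obs(): the state, without advancing time (a new reading comes with each control period).
- vision.grab_frame(name): name is "scene" or "side" or "wrist"; returns the picture (480x640x3 uint8, red, green, blue); there is no depth.
- vision.camera_params(name): a dict with "fx", "fy", "cx", "cy" (pixels), "dist_coeffs" ([k1, k2, p1, p2, k3] as OpenCV has them; the pictures are not rectified), "rvec" (rotation vector, rad) and "tvec" (3), from world to camera coordinates, as OpenCV has them. Camera axes: x right, y down, z forward; pixel columns grow to the right and rows downward; lengths in m; the calibration is good to about 2 mm. A picture is of the moment at which its call begins: read the wrist's pose just before it. camera_params takes no time and is no camera call; for the wrist camera it gives the pose at the moment of the call.
- job_done(): hands the job in, once; it reports no verdict.
The state is a dict: "clock": time; "qpos": joint angles; "dq": joint speeds; "effort": joint torques, N m; "ee_pos": TCP position; "eef_rot": TCP orientation; "ft_force": force on the tool from outside, world axes, zero at the start; "wrist_torque": the same for the moment, N m; "opening": finger opening in m.
Only numpy, scipy, OpenCV 4.12 (cv2) and the standard library are available. Lean on these libraries where they do the work, as an engineer would, in place of code of your own. Each camera call takes 0.05 s, during which the arm holds its last target. There are 200 camera calls.

## Task

The slim steel toothpick dispenser stands well off to one side of its little footed ceramic dish on the bar cart. Nudge it with light fingertip taps, low on its side, until it stands in the middle of the dish with an even ledge all round. Do not grip, lift or tip it, do not shift the dish, and leave the other bar things where they are.

Things in the scene. Friction and masses are not known exactly. Their poses are not given: they have to be found in the camera images.
- dispenser: Loose upright steel toothpick dispenser, 0.11-0.18 kg, 84 mm tall. Origin: centre of its underside, z up. Foot 26 mm across, 4 mm high; straight round body 36 mm across from 4 to 62 mm up; cone to 68; plunger 12-18 mm across to 84. Starts 14-19 mm off the dish's middle, any direction. Wobbly: pushed above about 15 mm over its underside it tips; lower, about 1 N slides it.
- stand: Small white ceramic footed dish, loose, 0.6 kg, round, 50 mm high, with a flat top 64 mm across and no lip (top plate 8 mm thick on a slim stem; foot 60 mm across). Origin at the centre of its underside on the cart top; the flat top is 50 mm above the origin. Its yaw cannot be seen and means nothing.
- highball: Bystander: blue glass highball, 70 mm across the rim, 140 mm tall, loose, origin at the centre of its underside. At least 0.16 m from the dish's centre.
- tins: Bystander: stainless shaker tin nested in a second tin, 88 mm across, 165 mm tall together, loose, origin at the centre of the underside. At least 0.16 m from the dish's centre.
- strainer: Bystander: chrome julep strainer lying on the cart beyond the dish, bowl 80 mm across and 18 mm high, handle about 85 mm long running along its own -x, highest point 21 mm, loose. Origin under the centre of the bowl.
There are look-alikes about, which are no part of the job. Leave any pink look-alike of the dispenser alone. There is more than one size of the stand; the job needs the middle-sized.

How it is judged:
By the outcome, as a careful person would: the job done as asked, in the order asked, and still so for the second after the job is handed in, with the robot touching nothing.
It also fails if it takes over 64 s, if anything falls off the work surface, if the arm or the gripper's body presses on something with over 40 N, if the wrist force passes 120 N, or if a joint passes its speed limit or range.

## Working session

There is one attempt and no reset: what is moved stays moved. The work goes in short steps, Python scripts to look and compute and a tool call to move; the robot and the scene stay as the last step left them, time stands still between calls to the robot, and variables do not carry over. Pictures are saved under pics/ and viewed, on a budget of 10 in all, crops included, one or two more only if the job needs it, and the job is handed in when it is done.

Besides the shell and the picture viewer there is one more tool, called after "Emit:" by a JSON object that holds its "api" and its "payload", one argument or row to a line. step_arm: Moves the arm, as the interface text tells. Its arguments: {"type":"object","properties":{"increments":{"type":"array"}},"required":["increments"]}

```bash
mkdir -p pics; cat > h.py <<'E'
import numpy as np, cv2
from rig import ctrl, vision, job_done
def cam(n):
    p=vision.camera_params(n); K=np.array([[p['fx'],0,p['cx']],[0,p['fy'],p['cy']],[0,0,1.]])
    return K,np.array(p['dist_coeffs'],float),np.array(p['rvec'],float),np.array(p['tvec'],float)
def onplane(c,uv,z):
    K,D,r,t=c; R=cv2.Rodrigues(r)[0]
    n=cv2.undistortPoints(np.array(uv,float).reshape(-1,1,2),K,D).reshape(-1,2)
    d=np.c_[n,np.ones(len(n))]@R; o=-R.T@t
    return o+d*((z-o[2])/d[:,2])[:,None]
def proj(c,P): return cv2.projectPoints(np.array(P,float).reshape(-1,1,3),c[2],c[3],c[0],c[1])[0].reshape(-1,2)
def grab(n,f=None):
    c=cam(n); im=vision.grab_frame(n)[:,:,::-1].copy()
    if f: cv2.imwrite('pics/'+f,im)
    return c,im
E
python3 - <<'E'
from h import *
a=grab('scene','s0.png');b=grab('side','d0.png')
cv2.imwrite('pics/both0.png',np.vstack([cv2.resize(a[1],(400,300)),cv2.resize(b[1],(400,300))]))
for c,_ in(a,b): R=cv2.Rodrigues(c[2])[0]; print(-R.T@c[3],R[2],c[0][0,0],c[1])
o=ctrl.get_obs();print(o['clock'],o['eef_rot'],o['ft_force'],o['opening'])
E
```

```text
[ 1.27191982 -0.01265453  0.69349315] [-0.72865156  0.01952072 -0.68460634] 456.62861687480205 [-0.05008126  0.          0.          0.          0.        ]
[0.32713796 0.78508526 0.80863593] [ 0.22971179 -0.69887464 -0.67735274] 567.2264207286735 [0.03345619 0.         0.         0.         0.        ]
0.1 [-3.08432267e+00 -5.88073970e-01  2.59109679e-05] [-0.46663373  0.10601513  0.00142371] 0.09429397240099398
```

View pics/s0.png

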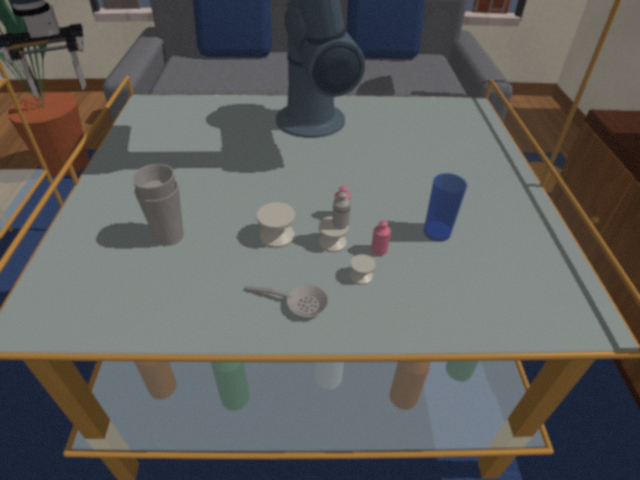

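View pics/d0.png

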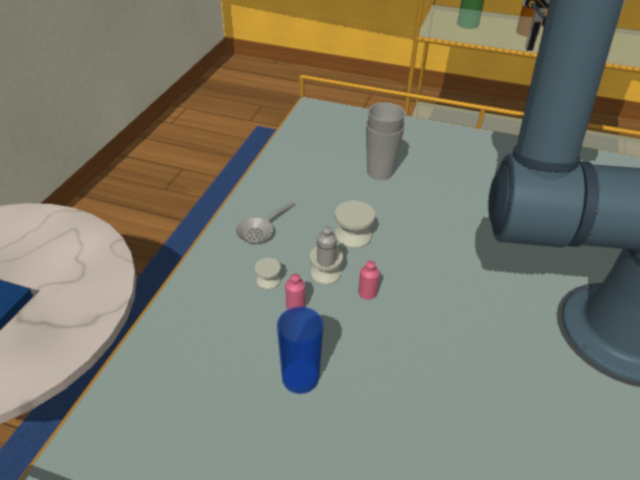

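Scene view: the steel dispenser (341,212) stands on a dish (333,235). The other dishes are a large one (276,222) and a small one (362,268). The pink look-alikes are at (343,197) and (381,240). The side view agrees: dispenser (326,247), dish (326,265), pinks (369,280) and (295,293). I choose the steel dispenser on the middle-sized dish and check it in a close crop.

```bash
python3 - <<'E'
from h import *
a=cv2.imread('pics/s0.png');b=cv2.imread('pics/d0.png')
A=a[170:295,250:400];B=b[200:325,250:400]
cv2.imwrite('pics/crop0.png',np.vstack([cv2.resize(x,(720,600),interpolation=cv2.INTER_CUBIC)[:, :] for x in(A,B)])[:, :] if 0 else np.hstack([cv2.resize(x,(400,333),interpolation=cv2.INTER_CUBIC) for x in (A,B)]))
cs,cd=cam('scene'),cam('side')
print('dish base',onplane(cs,[[333,240]],0),onplane(cd,[[325,272]],0))
print('dish top',onplane(cs,[[333,228]],.05),onplane(cd,[[326,260]],.05))
print('plunger',onplane(cs,[[341.5,196]],.134),onplane(cd,[[326.5,231]],.134))
for n,u,v,z in [('big',(276,216),(355,215),.06),('small',(362,264),(268,268),.035),('pinkA',(343,193),(369,266),.08),('pinkB',(382,227),(295,280),.08),('glass',(438,232),(300,378),0),('tins',(168,236),(381,170),0),('str',(306,303),(255,232),.01)]:
    print(n,onplane(cs,[u],z)[0].round(3),onplane(cd,[v],z)[0].round(3))
E
```

```text
dish base [[ 5.41839611e-01  4.93465846e-02 -1.11022302e-16]] [[0.54941006 0.04344921 0.        ]]
dish top [[0.55776396 0.04645661 0.05      ]] [[0.54363287 0.05894086 0.05      ]]
plunger [[0.55600145 0.05973937 0.134     ]] [[0.54135005 0.07003553 0.134     ]]
big [ 0.531 -0.074  0.06 ] [ 0.525 -0.074  0.06 ]
small [0.648 0.101 0.035] [0.645 0.102 0.035]
pinkA [0.476 0.071 0.08 ] [0.458 0.076 0.08 ]
pinkB [0.588 0.143 0.08 ] [0.571 0.153 0.08 ]
glass [0.515 0.289 0.   ] [0.513 0.287 0.   ]
tins [ 0.53  -0.317  0.   ] [ 0.528 -0.325  0.   ]
str [ 0.726 -0.01   0.01 ] [ 0.721 -0.008  0.01 ]
```

View pics/crop0.png

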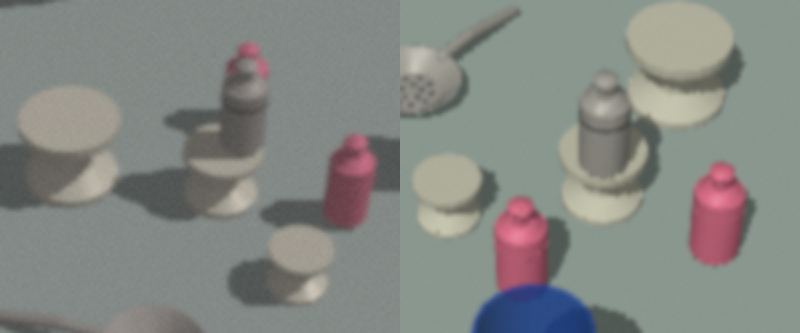

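Close crop: the steel dispenser is on the mid-sized dish at about (0.548, 0.049), with its ledge widest toward scene-left. The pink bottles stand on the cart. Next I want a view from above, so I check the wrist camera's mount and work out the transit.

```bash
cat >> h.py <<'E'
def T():
    o=ctrl.get_obs(); return cv2.Rodrigues(np.array(o['eef_rot'],float))[0],np.array(o['ee_pos'],float)
E
python3 - <<'E'
from h import *
R,p=T();c=cam('wrist');Rc=cv2.Rodrigues(c[2])[0]
print(R.round(3),p); print('cam pos in tool',(R.T@(-Rc.T@c[3]-p)).round(4),'axes in tool (cols x,y,z)',(R.T@Rc.T).round(3),c[0][0,0],c[1])
print('yaw of tool x',np.degrees(np.arctan2(R[1,0],R[0,0])))
print(R.T@(np.array([.548,.049,.33])-p))
E
```

```text
[[ 0.93   0.368 -0.   ]
 [ 0.368 -0.93   0.002]
 [ 0.    -0.002 -1.   ]] [ 0.23906546 -0.60386991  0.20449079]
cam pos in tool [ 0.0666 -0.0012 -0.1804] axes in tool (cols x,y,z) [[-0.001 -0.974 -0.229]
 [ 1.    -0.001 -0.001]
 [ 0.001 -0.229  0.974]] 351.01843069842033 [-0.05550814  0.          0.          0.          0.        ]
yaw of tool x 21.5895158128174
[ 0.52752532 -0.4936032  -0.12451966]
```

Emit:
{"api": "step_arm", "payload": {
  "increments": [
    [[0,0,0],[0,0,-0.04],1],
    [[0,0,0],[0,0,-0.04],1],
    [[0,0,0],[0.02,-0.02,-0.03],1],
    [[0,0,0],[0.026,-0.025,0],1],
    [[0,0,0],[0.026,-0.025,0],1],
    [[0,0,0],[0.026,-0.025,0],1],
    [[0,0,0],[0.026,-0.025,0],1],
    [[0,0,0],[0.026,-0.025,0],1],
    [[0,0,0],[0.026,-0.025,0],1],
    [[0,0,0],[0.026,-0.025,0],1],
    [[0,0,0],[0.026,-0.025,0],1],
    [[0,0,0],[0.026,-0.025,0],1]
  ]
}}

```text
clock: 1.1
ee_pos: [0.3854, -0.2813, 0.315]
eef_rot: [-3.086, -0.588, 0.0]
ft_force: [-0.2, -0.3, 0.1]
opening: 0.0176
```

Emit:
{"api": "step_arm", "payload": {
  "increments": [
    [[0,0,0],[0.026,-0.025,0],1],
    [[0,0,0],[0.026,-0.025,0],1],
    [[0,0,0],[0.026,-0.025,0],1],
    [[0,0,0],[0.026,-0.025,0],1],
    [[0,0,0],[0.026,-0.025,0],1],
    [[0,0,0],[0.026,-0.025,0],1],
    [[0,0,0],[0.026,-0.025,0],1],
    [[0,0,0],[0.026,-0.025,0],1],
    [[0,0,0],[0.026,-0.025,0.02],1],
    [[0,0,0],[0.026,-0.02,0.02],1],
    [[0,0,0],[0,0,0.02],1],
    [[0,0,0],[0,0,0],1]
  ]
}}

```text
clock: 2.1
ee_pos: [0.5344, 0.0422, 0.2502]
eef_rot: [-3.082, -0.592, 0.014]
ft_force: [0.4, 0.5, -1.1]
opening: 0.0004
```

```bash
python3 - <<'E'
from h import *
o=ctrl.get_obs();print(o['clock'],o['ee_pos'],o['opening'])
c,im=grab('wrist','w0.png'); np.save('w0.npy',np.array([*c[2],*c[3]]))
for P in [(.548,.049,.05),(.548,.049,.134),(.59,.049,.05),(.548,.09,.05)]: print(proj(c,P))
E
```

```text
2.1 [0.53438411 0.04215814 0.25019147] 0.00040857867339143017
[[317.79288418 199.75192807]]
[[317.56285682 213.35270919]]
[[332.41532527 163.3192289 ]]
[[282.52806069 185.78716065]]
```

View pics/w0.png

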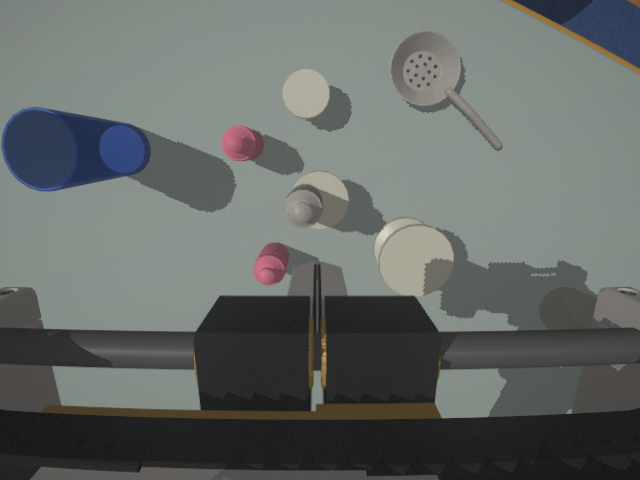

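The wrist view shows the middle dish centred near (321,200) and the dispenser near (303,206), displaced to image-left. The big dish is at (415,260), the small dish at (306,94) and the pinks at (242,143) and (270,265). Now I measure the offset.

```bash
cat >> h.py <<'E'
from scipy.optimize import least_squares
def fitc(P,r):
    f=lambda q:np.hypot(P[:,0]-q[0],P[:,1]-q[1])-r
    s=least_squares(f,P.mean(0)[:2],loss='soft_l1',f_scale=.0005); return s.x,np.sqrt((f(s.x)**2).mean()),f(s.x)
def masks(c,im,g,w=70):
    u,v=proj(c,g)[0].astype(int); b=im.astype(int)
    win=np.zeros(im.shape[:2],bool); win[max(v-w,0):v+w,max(u-w,0):u+w]=1
    B,G,Rr=b[...,0],b[...,1],b[...,2]
    return win,B,G,Rr
E
python3 - <<'E'
from h import *
im=cv2.imread('pics/w0.png')
for v in (190,200,206,215): print(v,[tuple(int(k) for k in im[v,u]) for u in range(278,356,4)])
E
```

```text
190 [(143, 149, 140), (143, 149, 139), (143, 149, 140), (142, 148, 139), (83, 86, 88), (123, 129, 130), (122, 127, 130), (118, 124, 125), (81, 85, 87), (79, 82, 84), (94, 101, 102), (126, 139, 140), (153, 169, 171), (152, 167, 170), (154, 169, 172), (153, 168, 171), (152, 166, 170), (138, 149, 150), (94, 98, 92), (95, 99, 92)]
200 [(143, 148, 139), (143, 148, 140), (146, 153, 156), (141, 146, 150), (141, 147, 150), (141, 147, 150), (137, 143, 146), (123, 130, 132), (115, 122, 123), (114, 118, 122), (134, 139, 142), (92, 100, 100), (99, 108, 109), (99, 109, 110), (99, 110, 110), (100, 110, 110), (100, 110, 110), (127, 140, 141), (94, 98, 91), (93, 97, 91)]
206 [(141, 146, 138), (141, 147, 139), (138, 145, 149), (147, 154, 158), (140, 147, 149), (146, 153, 156), (133, 139, 144), (124, 129, 133), (97, 100, 102), (86, 92, 92), (101, 107, 108), (92, 98, 100), (99, 108, 110), (98, 108, 109), (100, 109, 110), (100, 109, 110), (101, 110, 111), (98, 107, 109), (92, 95, 89), (90, 94, 88)]
215 [(140, 146, 138), (143, 149, 140), (138, 143, 148), (135, 142, 144), (135, 141, 145), (135, 142, 146), (131, 137, 140), (116, 122, 124), (107, 111, 114), (81, 86, 88), (85, 90, 90), (98, 107, 109), (100, 110, 111), (100, 109, 110), (100, 109, 111), (100, 109, 111), (99, 108, 110), (93, 95, 90), (94, 96, 92), (93, 97, 92)]
```

```bash
cat >> h.py <<'E'
def near(m,uv):
    n,l,s,ce=cv2.connectedComponentsWithStats(m.astype(np.uint8),connectivity=4)
    k=[i for i in range(1,n) if s[i,4]>150]
    k=min(k,key=lambda i:np.hypot(*(ce[i]-uv))); return l==k
def cont(m): 
    cs=cv2.findContours(m.astype(np.uint8),cv2.RETR_EXTERNAL,cv2.CHAIN_APPROX_NONE)[0]; return max(cs,key=len).reshape(-1,2)
def measure(c,im,gd,gp,dbg=None):
    b=cv2.GaussianBlur(im,(0,0),.8).astype(float)+1e-3; rb=b[...,2]/b[...,0]; gb=b[...,1]/b[...,0]
    win=np.zeros(rb.shape,bool); u,v=proj(c,[gd[0],gd[1],.08])[0].astype(int); h=int(c[0][0,0]*.052/.3*1.2)
    win[max(v-h,0):v+h,max(u-h,0):u+h]=1
    fg=(rb>1.005)&(rb<1.2)&win
    cream=near(fg&(gb>1.068),proj(c,[gd[0],gd[1],.05])[0]); 
    steel=cv2.morphologyEx((fg&(gb<1.068)&(rb>1.01)).astype(np.uint8),cv2.MORPH_OPEN,np.ones((3,3),np.uint8))
    steel=near(steel,proj(c,[gp[0],gp[1],.09])[0])
    o=(-cv2.Rodrigues(c[2])[0].T@c[3])[:2]
    sd=cv2.dilate(steel.astype(np.uint8),np.ones((7,7)))>0
    Q=cont(cream); Q=Q[~sd[Q[:,1],Q[:,0]]]; P=onplane(c,Q,.05)
    # contour points lie half a pixel inside the edge
    px=.5*np.linalg.norm(np.diff(onplane(c,[[u,v],[u+1,v]],.05),axis=0))
    d=gd[:2]
    for _ in range(4): 
        k=np.abs(np.hypot(*(P[:,:2]-d).T)-.032)<(.006 if _<2 else .002); d,e,r=fitc(P[k],.032-px)
    S=cont(steel); out=[]
    for z,sg in((.112,1),(.054,-1)):
        X=onplane(c,S,z); q=np.array(gp[:2],float)
        px=.5*np.linalg.norm(np.diff(onplane(c,[[u,v],[u+1,v]],z),axis=0))
        for _ in range(6):
            w=(q-o)/np.linalg.norm(q-o)
            k=(sg*((X[:,:2]-q)@w)>0.002)&(np.abs(np.hypot(*(X[:,:2]-q).T)-.018)<(.006 if _<3 else .002))
            if k.sum()<8: break
            q,e2,_r=fitc(X[k],.018-px)
        out.append((q,e2,int(k.sum())))
    print('dish',d.round(4),'rms mm',round(e*1e3,2),len(P)); 
    for z,(q,e2,n) in zip((.112,.054),out): print(' disp z',z,q.round(4),'rms',round(e2*1e3,2),n,'offset mm',((q-d)*1e3).round(2))
    if dbg:
        t=im.copy(); t[cont(cream)[:,1],cont(cream)[:,0]]=(0,255,0); t[S[:,1],S[:,0]]=(0,0,255)
        a=np.linspace(0,6.28,200)
        cv2.polylines(t,[np.round(proj(c,np.c_[d[0]+.032*np.cos(a),d[1]+.032*np.sin(a),0*a+.05])*8).astype(int)],True,(255,0,0),1,cv2.LINE_AA,3)
        cv2.polylines(t,[np.round(proj(c,np.c_[out[0][0][0]+.018*np.cos(a),out[0][0][1]+.018*np.sin(a),0*a+.112])*8).astype(int)],True,(0,255,255),1,cv2.LINE_AA,3)
        x0,y0=max(u-h,0),max(v-h,0);cv2.imwrite('pics/'+dbg,cv2.resize(t[y0:v+h,x0:u+h],(560,560),interpolation=cv2.INTER_NEAREST))
    return d,out
E
python3 - <<'E'
from h import *
im=cv2.imread('pics/w0.png');c=cam('wrist')
measure(c,im,np.array([.548,.049]),np.array([.548,.063]),'m0.png')
E
```

```text
dish [0.5494 0.0462] rms mm 0.34 112
 disp z 0.112 [0.5443 0.0609] rms 0.44 51 offset mm [-5.14 14.75]
 disp z 0.054 [0.5434 0.0607] rms 0.48 47 offset mm [-5.98 14.51]
```

View pics/m0.png

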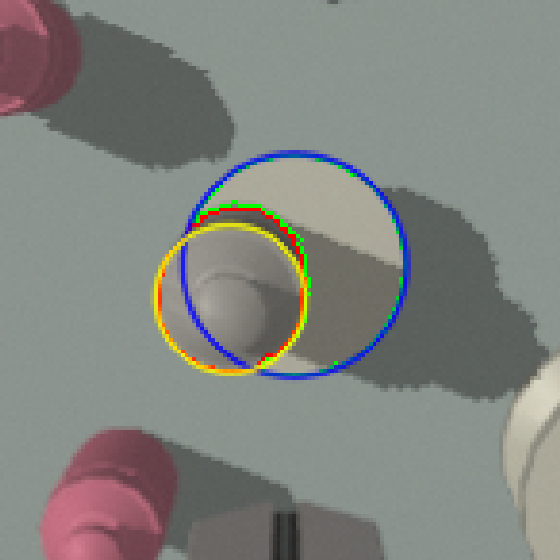

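The overlay fits both outlines. The dish centre is (0.5494, 0.0462) and the dispenser is about (-5.6, +14.6) mm off it. The push direction (0.358, -0.934) coincides with the tool's +y at the present yaw, so I can push with the back of the shut fingers and a slight tip-leading tilt. Computing the approach now.

```bash
cat >> h.py <<'E'
DISH=np.array([.5494,.0462])
def st():
    o=ctrl.get_obs();R,p=T(); print('t',round(o['clock'],2),'p',p.round(4),'F',np.round(o['ft_force'],2),'yaw y',np.degrees(np.arctan2(R[1,1],R[0,1])).round(2),'tilt',np.degrees(np.arcsin(R[:,2]@np.r_[0,0,-1.]>2)) if 0 else R.round(4).tolist()); return R,p
def delta(xyz,R,p): return (R.T@(np.array(xyz)-p)).round(4)
E
python3 - <<'E'
from h import *
R,p=st()
print('q',ctrl.get_obs()['qpos'])
o=np.array([-5.6,14.6]);u=o/np.linalg.norm(o); s=DISH+.066*u; print(s)
print('above',delta([*s,p[2]],R,p))
R2=R@cv2.Rodrigues(np.array([-np.radians(6),0,0]))[0]
print('down',(R2.T@np.array([0,0,.058-p[2]])).round(4), R2.round(3))
E
```

```text
t 2.15 p [0.5352 0.0411 0.2527] F [-0.72 -0.1   0.5 ] yaw y -68.33 tilt [[0.9293, 0.3692, -0.006], [0.3692, -0.9293, 0.0006], [-0.0053, -0.0028, -1.0]]
q [-1.34561968e-01 -5.55655892e-02  1.79353648e+00 -2.12528834e-04
  1.40962037e+00  1.05809846e+00]
[0.52576396 0.10782254]
above [ 0.0158 -0.0655  0.0001]
down [ 0.001  -0.0198  0.1937] [[ 0.929  0.368  0.033]
 [ 0.369 -0.924 -0.097]
 [-0.005  0.102 -0.995]]
```

Emit:
{"api": "step_arm", "payload": {
  "increments": [
    [[0,0,0],[0.008,-0.033,0],1],
    [[0,0,0],[0.008,-0.033,0],1],
    [[-6,0,0],[0,0,0],1],
    [[0,0,0],[0,-0.004,0.038],1],
    [[0,0,0],[0,-0.004,0.038],1],
    [[0,0,0],[0,-0.004,0.038],1],
    [[0,0,0],[0,-0.004,0.038],1],
    [[0,0,0],[0,0,0],1],
    [[0,0,0],[0,0,0],1]
  ]
}}

```text
clock: 2.9
ee_pos: [0.5269, 0.1067, 0.1026]
eef_rot: [2.985, 0.567, 0.026]
ft_force: [0.5, 0.8, 0.3]
opening: 0.0004
```

```bash
python3 - <<'E'
from h import *
R,p=st()
u=np.array([-5.6,14.6]);u/=np.linalg.norm(u)
print(delta([*(DISH+.066*u),.058],R,p))
print('rel dish: along u',(p[:2]-DISH)@u,'lat',(p[:2]-DISH)@[-u[1],u[0]])
E
```

```text
t 2.9 p [0.5269 0.1067 0.1026] F [0.52 0.78 0.3 ] yaw y -68.48 tilt [[0.9304, 0.3648, 0.0359], [0.3666, -0.9253, -0.0975], [-0.0024, 0.1039, -0.9946]]
[-0.0005 -0.0061  0.0442]
rel dish: along u 0.06457450582643695 lat -0.0006225349057852199
```

Emit:
{"api": "step_arm", "payload": {
  "increments": [
    [[0,0,0],[0,-0.002,0.022],1],
    [[0,0,0],[0,-0.0025,0.022],1],
    [[0,0,0],[0,0,0],1],
    [[0,0,0],[0,0,0],1]
  ]
}}

```text
clock: 3.23
ee_pos: [0.5291, 0.1072, 0.061]
eef_rot: [2.984, 0.568, 0.034]
ft_force: [0.2, -0.2, -0.1]
opening: 0.001
```

```bash
cat >> h.py <<'E'
def rel(u=(-5.6,14.6)):
    R,p=st(); u=np.array(u)/np.linalg.norm(u); print('along u %.4f lat %.4f'%((p[:2]-DISH)@u,(p[:2]-DISH)@[-u[1],u[0]]))
E
python3 - <<'E'
from h import *
rel()
grab('side','d1.png');a=cv2.imread('pics/d1.png')[170:320,240:440]
cv2.imwrite('pics/d1c.png',cv2.resize(a,(800,600),interpolation=cv2.INTER_CUBIC))
E
```

```text
t 3.23 p [0.5291 0.1072 0.061 ] F [ 0.18 -0.16 -0.07] yaw y -68.46 tilt [[0.9301, 0.3651, 0.0413], [0.3674, -0.925, -0.0972], [0.0027, 0.1056, -0.9944]]
along u 0.0642 lat -0.0029
```

View pics/d1c.png

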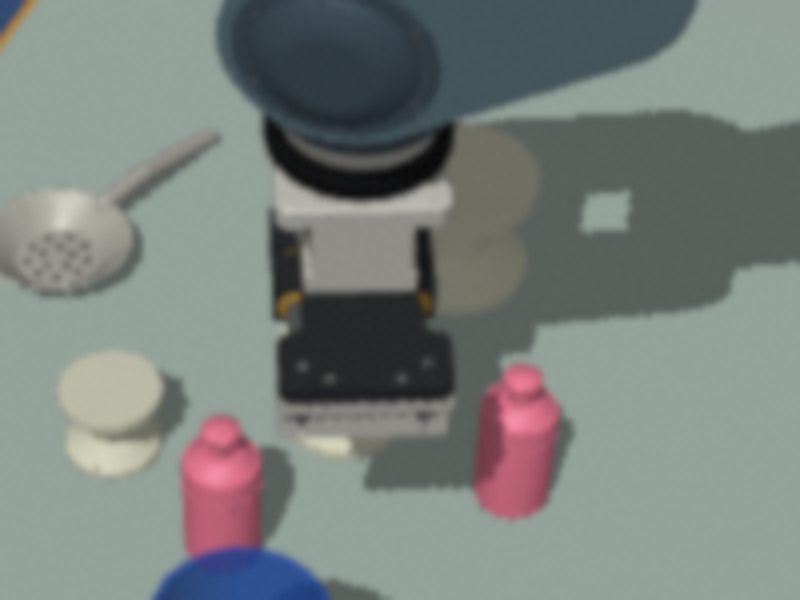

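The gripper hides the dispenser in this view, but the pinks (220,490), (517,440) and the dishes are clear of it. I correct height and lateral offset, then approach.

Emit:
{"api": "step_arm", "payload": {
  "increments": [
    [[0,0,0],[-0.0025,0,0.004],1],
    [[0,0,0],[0,0.004,0.0004],1],
    [[0,0,0],[0,0.004,0.0004],1],
    [[0,0,0],[0,0.004,0.0004],1],
    [[0,0,0],[0,0,0],1]
  ]
}}

```text
clock: 3.7
ee_pos: [0.5304, 0.0942, 0.055]
eef_rot: [2.985, 0.568, 0.031]
ft_force: [0.2, -0.3, -0.5]
opening: 0.0003
```

```bash
python3 - <<'E'
from h import *
rel()
E
```

```text
t 3.7 p [0.5304 0.0942 0.055 ] F [ 0.24 -0.26 -0.51] yaw y -68.47 tilt [[0.9302, 0.365, 0.0394], [0.3671, -0.9251, -0.0973], [0.0009, 0.105, -0.9945]]
along u 0.0516 lat 0.0005
```

Emit:
{"api": "step_arm", "payload": {
  "increments": [
    [[0,0,0],[0,0.001,-0.0012],1],
    [[0,0,0],[0,0.0015,0.00015],1],
    [[0,0,0],[0,0.0015,0.00015],1],
    [[0,0,0],[0,0.0015,0.00015],1],
    [[0,0,0],[0,0.0015,0.00015],1],
    [[0,0,0],[0,0.0015,0.00015],1],
    [[0,0,0],[0,0.0015,0.00015],1],
    [[0,0,0],[0,0.0015,0.00015],1],
    [[0,0,0],[0,0,0],1]
  ]
}}

```text
clock: 4.45
ee_pos: [0.5339, 0.0843, 0.0558]
eef_rot: [2.985, 0.569, 0.03]
ft_force: [-0.9, 1.0, 0.2]
opening: 0.0002
```

```bash
python3 - <<'E'
from h import *
rel()
E
```

```text
t 4.45 p [0.5339 0.0843 0.0558] F [-0.86  1.    0.2 ] yaw y -68.42 tilt [[0.9299, 0.3657, 0.0383], [0.3677, -0.9248, -0.0971], [-0.0001, 0.1043, -0.9945]]
along u 0.0411 lat 0.0008
```

Contact is felt (about 1.2 N) at the expected place. I push on to about 3 mm short, then back off, rise and look.

Emit:
{"api": "step_arm", "payload": {
  "increments": [
    [[0,0,0],[0,0.0015,0.00015],1],
    [[0,0,0],[0,0.0015,0.00015],1],
    [[0,0,0],[0,0.0015,0.00015],1],
    [[0,0,0],[0,0.0015,0.00015],1],
    [[0,0,0],[0,0.0015,0.00015],1],
    [[0,0,0],[0,0,0],1]
  ]
}}

```text
clock: 4.95
ee_pos: [0.5368, 0.0771, 0.0559]
eef_rot: [2.985, 0.569, 0.03]
ft_force: [-0.6, 0.9, -0.7]
opening: 0.0007
```

```bash
python3 - <<'E'
from h import *
rel()
E
```

```text
t 4.95 p [0.5368 0.0771 0.0559] F [-0.6   0.93 -0.65] yaw y -68.43 tilt [[0.9299, 0.3657, 0.0385], [0.3677, -0.9248, -0.0973], [0.0, 0.1047, -0.9945]]
along u 0.0333 lat 0.0007
```

Emit:
{"api": "step_arm", "payload": {
  "increments": [
    [[0,0,0],[0,-0.005,-0.0005],1],
    [[0,0,0],[0,-0.015,-0.0015],1],
    [[0,0,0],[0,0.0035,-0.035],1],
    [[0,0,0],[0,0.0035,-0.035],1],
    [[0,0,0],[0,0.0035,-0.035],1],
    [[0,0,0],[-0.025,0.0035,-0.02],1],
    [[0,0,0],[-0.03,0,0],1],
    [[0,0,0],[0,0,0],1],
    [[0,0,0],[0,0,0],1]
  ]
}}

```text
clock: 5.7
ee_pos: [0.4779, 0.075, 0.1818]
eef_rot: [2.985, 0.568, 0.032]
ft_force: [-0.3, 0.8, 0.7]
opening: 0.0002
```

```bash
python3 - <<'E'
from h import *
rel()
c,im=grab('wrist','w1.png'); measure(c,im,DISH,DISH+[-.001,.003],'m1.png')
E
```

```text
t 5.7 p [0.4779 0.075  0.1818] F [-0.27  0.83  0.69] yaw y -68.44 tilt [[0.93, 0.3654, 0.0397], [0.3676, -0.9249, -0.0974], [0.0011, 0.1052, -0.9945]]
along u 0.0525 lat 0.0564
dish [0.5475 0.049 ] rms mm 0.96 151
 disp z 0.112 [0.5472 0.0515] rms 0.46 66 offset mm [-0.22  2.45]
 disp z 0.054 [0.5479 0.0503] rms 0.35 55 offset mm [0.4  1.25]
```

View pics/m1.png

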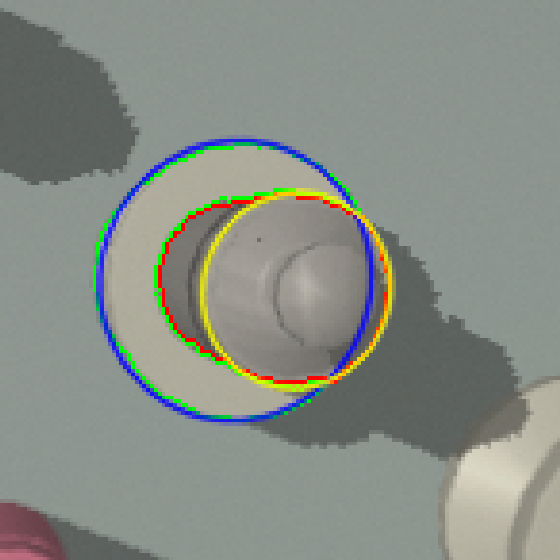

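The view shows the dispenser now much nearer the middle and upright. The dish fit has a poor rms, so I check its residuals against angle before the final taps.

```bash
python3 - <<'E'
from h import *
c=cam('wrist'); im=cv2.imread('pics/w1.png')
b=cv2.GaussianBlur(im,(0,0),.8).astype(float); gb=b[...,1]/b[...,0]; rb=b[...,2]/b[...,0]
m=near((gb>1.068)&(rb>1.005)&(rb<1.2),proj(c,[*DISH,.05])[0]); Q=cont(m); P=onplane(c,Q,.05)[:,:2]
d=np.array([.5468,.049])
for a in range(-180,180,20):
    t=np.degrees(np.arctan2(*(P-d).T[::-1])); k=(t>=a)&(t<a+20)
    if k.any(): r=np.hypot(*(P[k]-d).T)*1e3; print(a,k.sum(),np.percentile(r,[5,50,95]).round(2))
R,p=T(); Rl=R@cv2.Rodrigues(np.array([np.radians(6),0,0]))[0]
print('cam nadir now',(-cv2.Rodrigues(c[2])[0].T@c[3]).round(3))
tx=Rl[:,0]; print('to nadir view',delta([*(DISH-.0666*tx[:2]),.17],R,p))
E
```

```text
-180 17 [16.81 29.77 30.43]
-160 20 [18.87 30.26 31.02]
-140 23 [23.59 31.03 31.88]
-120 8 [28.64 30.65 31.76]
-40 20 [29.02 33.12 34.09]
-20 22 [24.63 30.52 33.75]
0 22 [20.7  32.5  33.26]
20 20 [20.22 31.7  32.45]
40 18 [19.84 31.47 32.09]
60 18 [19.42 31.98 32.98]
80 21 [19.08 33.03 33.73]
100 20 [17.96 32.27 33.29]
120 18 [17.21 30.27 31.86]
140 14 [16.97 29.41 29.75]
160 16 [15.96 29.12 29.9 ]
cam nadir now [0.533 0.118 0.361]
to nadir view [-0.0114  0.0514  0.0171]
```

Emit:
{"api": "step_arm", "payload": {
  "increments": [
    [[6,0,0],[0,0,0],1],
    [[0,0,0],[-0.005,0.027,0],1],
    [[0,0,0],[-0.005,0.026,0],1],
    [[0,0,0],[0,0,0.02],1],
    [[0,0,0],[0,0,0.02],1],
    [[0,0,0],[0,0,0],1],
    [[0,0,0],[0,0,0],1],
    [[0,0,0],[0,0,0],1]
  ]
}}

```text
clock: 6.42
ee_pos: [0.4895, 0.0222, 0.1421]
eef_rot: [3.086, 0.589, 0.001]
ft_force: [0.0, -0.2, -0.2]
opening: 0.0006
```

```bash
cat > m2.py <<'E'
from h import *
import sys
rel(); n=sys.argv[1]
c,im=grab('wrist',n+'.png'); np.savez(n+'.npz',K=c[0],D=c[1],r=c[2],t=c[3])
print('nadir',(-cv2.Rodrigues(c[2])[0].T@c[3]).round(4))
b=cv2.GaussianBlur(im,(0,0),.8).astype(float)+1e-3; gb=b[...,1]/b[...,0]; rb=b[...,2]/b[...,0]
fg=near((rb>1.005)&(rb<1.2),proj(c,[*DISH,.06])[0]); cream=near(fg&(gb>1.068),proj(c,[*DISH,.05])[0])
P=onplane(c,cont(fg),.05)[:,:2]
(x,y),r=cv2.minEnclosingCircle((P*1e3).astype(np.float32)); print('enclosing',x,y,r)
f=lambda q:np.hypot(P[:,0]-q[0],P[:,1]-q[1])-q[2]
s=least_squares(f,[x/1e3,y/1e3,.032],loss='soft_l1',f_scale=.0004); print('free dish fit',(s.x*1e3).round(2),'rms',f(s.x).std()*1e3,len(P))
H=(fg&~cream).astype(np.uint8); H=cv2.morphologyEx(H,cv2.MORPH_OPEN,np.ones((7,7),np.uint8))
S=onplane(c,cont(H),.112)[:,:2]; g=lambda q:np.hypot(S[:,0]-q[0],S[:,1]-q[1])-q[2]
q=least_squares(g,[*S.mean(0),.018],loss='soft_l1',f_scale=.0004); print('free disp fit',(q.x*1e3).round(2),'rms',g(q.x).std()*1e3,len(S))
print('OFFSET mm',((q.x-s.x)[:2]*1e3).round(2))
t=im.copy(); a=np.linspace(0,6.28,200)
for k,z,col in((s.x,.05,(255,0,0)),(q.x,.112,(0,255,255))): cv2.polylines(t,[np.round(proj(c,np.c_[k[0]+k[2]*np.cos(a),k[1]+k[2]*np.sin(a),0*a+z])*8).astype(int)],True,col,1,cv2.LINE_AA,3)
u,v=proj(c,[*DISH,.05])[0].astype(int); cv2.imwrite('pics/%sc.png'%n,cv2.resize(t[max(v-75,0):v+75,u-75:u+75],(560,560),interpolation=cv2.INTER_NEAREST))
E
python3 m2.py w2
```

```text
t 6.42 p [0.4895 0.0222 0.1421] F [ 0.01 -0.2  -0.16] yaw y -68.38 tilt [[0.9296, 0.3685, 0.0006], [0.3685, -0.9296, -0.0001], [0.0005, 0.0003, -1.0]]
along u -0.0009 lat 0.0645
nadir [0.5509 0.0479 0.3226]
enclosing 547.8898315429688 47.46288299560547 32.7003173828125
free dish fit [547.93  47.36  32.09] rms 0.23908381402735535 242
free disp fit [547.56  51.42  17.26] rms 0.25957015239868314 171
OFFSET mm [-0.37  4.05]
```

View pics/w2c.png

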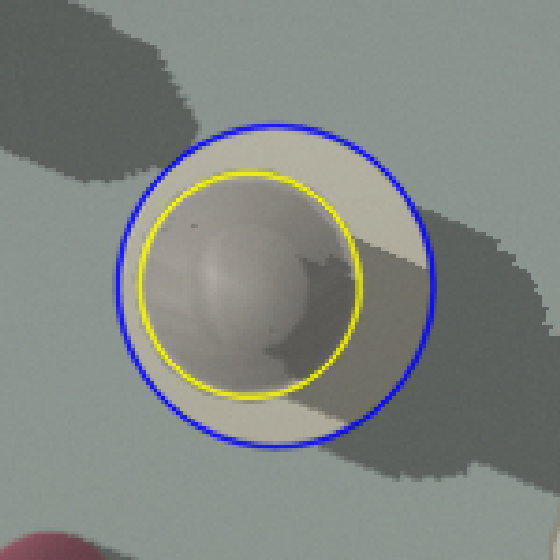

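The overhead fit is clean (rms about 0.25 mm): dish centre (547.9, 47.4) and dispenser (547.6, 51.4), so the offset is (-0.4, +4.05) mm. I turn the tool 16° and go round for a second tap along -y.

Emit:
{"api": "step_arm", "payload": {
  "increments": [
    [[0,0,0],[0,0,-0.03],1],
    [[0,0,5.4],[0,0,0],1],
    [[0,0,5.4],[0,0,0],1],
    [[0,0,5.5],[0,0,0],1],
    [[0,0,0],[0.02,-0.024,0],1],
    [[0,0,0],[0.02,-0.024,0],1],
    [[0,0,0],[0.02,-0.024,0],1],
    [[-6,0,0],[0,0,0],1],
    [[0,0,0],[0,-0.004,0.04],1],
    [[0,0,0],[0,-0.004,0.04],1],
    [[0,0,0],[0,0,0],1],
    [[0,0,0],[0,0,0],1]
  ]
}}

```text
clock: 7.47
ee_pos: [0.5408, 0.0992, 0.0904]
eef_rot: [3.034, 0.141, 0.002]
ft_force: [-0.3, -0.9, -0.1]
opening: 0.0006
```

```bash
sed -i 's/^DISH=.*/DISH=np.array([.5479,.0474])/' h.py; python3 - <<'E'
from h import *
rel((-.37,4.05)); R,p=T(); print(delta([*(DISH+.045*np.array([-.091,.996])),.0565],R,p))
E
```

```text
t 7.47 p [0.5408 0.0992 0.0904] F [-0.3  -0.91 -0.09] yaw y -84.66 tilt [[0.9957, 0.0926, 0.0063], [0.0928, -0.9902, -0.1042], [-0.0034, 0.1044, -0.9945]]
along u 0.0522 lat 0.0024
[0.0025 0.0036 0.0345]
```

Emit:
{"api": "step_arm", "payload": {
  "increments": [
    [[0,0,0],[0.0025,-0.002,0.017],1],
    [[0,0,0],[0,-0.0017,0.0167],1],
    [[0,0,0],[0,0.005,0.0005],1],
    [[0,0,0],[0,0.005,0.0005],1],
    [[0,0,0],[0,0.004,0.0004],1],
    [[0,0,0],[0,0,0],1]
  ]
}}

```text
clock: 7.97
ee_pos: [0.5474, 0.0843, 0.0598]
eef_rot: [3.033, 0.138, 0.013]
ft_force: [0.0, -0.2, -1.0]
opening: 0.0002
```

```bash
python3 - <<'E'
from h import *
rel((-.37,4.05))
E
```

```text
t 7.97 p [0.5474 0.0843 0.0598] F [ 0.03 -0.16 -0.96] yaw y -84.8 tilt [[0.9958, 0.0901, 0.0135], [0.091, -0.9904, -0.1043], [0.004, 0.1051, -0.9945]]
along u 0.0367 lat -0.0029
```

Emit:
{"api": "step_arm", "payload": {
  "increments": [
    [[0,0,0],[-0.0026,0,0.003],1],
    [[0,0,0],[0,0,0],1],
    [[0,0,0],[0,0.0012,0.0001],1],
    [[0,0,0],[0,0.0012,0.0001],1],
    [[0,0,0],[0,0.0012,0.0001],1],
    [[0,0,0],[0,0.0012,0.0001],1],
    [[0,0,0],[0,0.0012,0.0001],1],
    [[0,0,0],[0,0.0012,0.0001],1],
    [[0,0,0],[0,0,0],1]
  ]
}}

```text
clock: 8.72
ee_pos: [0.5437, 0.0775, 0.0545]
eef_rot: [3.034, 0.14, 0.007]
ft_force: [0.1, 0.9, 0.6]
opening: 0.0008
```

```bash
python3 - <<'E'
from h import *
rel((-.37,4.05))
E
```

```text
t 8.72 p [0.5437 0.0775 0.0545] F [0.14 0.9  0.56] yaw y -84.73 tilt [[0.9958, 0.0914, 0.0096], [0.0919, -0.9904, -0.1037], [0.0, 0.1042, -0.9946]]
along u 0.0304 lat 0.0014
```

Emit:
{"api": "step_arm", "payload": {
  "increments": [
    [[0,0,0],[0,0.001,-0.0008],1],
    [[0,0,0],[0,0.0012,0.0001],1],
    [[0,0,0],[0,0,0],1]
  ]
}}

```text
clock: 8.97
ee_pos: [0.544, 0.0753, 0.0555]
eef_rot: [3.034, 0.14, 0.008]
ft_force: [0.5, 2.2, 0.8]
opening: 0.0005
```

```bash
python3 - <<'E'
from h import *
rel((-.37,4.05))
E
```

```text
t 8.97 p [0.544  0.0753 0.0555] F [0.49 2.24 0.79] yaw y -84.72 tilt [[0.9958, 0.0915, 0.0097], [0.092, -0.9903, -0.104], [0.0001, 0.1045, -0.9945]]
along u 0.0281 lat 0.0014
```

Emit:
{"api": "step_arm", "payload": {
  "increments": [
    [[0,0,0],[0,-0.005,-0.0005],1],
    [[0,0,0],[0,-0.015,-0.0015],1],
    [[0,0,0],[0,0.004,-0.038],1],
    [[0,0,0],[0,0.004,-0.038],1],
    [[0,0,0],[0,0.004,-0.038],1],
    [[6,0,0],[0,0,0],1],
    [[0,0,0],[-0.032,0.022,0],1],
    [[0,0,0],[-0.032,0.022,0],1],
    [[0,0,0],[0,0,0.015],1],
    [[0,0,0],[0,0,0.015],1],
    [[0,0,0],[0,0,0],1],
    [[0,0,0],[0,0,0],1]
  ]
}}

```text
clock: 9.97
ee_pos: [0.4818, 0.0458, 0.1395]
eef_rot: [-3.138, -0.145, 0.002]
ft_force: [-0.1, -1.4, 0.2]
opening: -0.0001
```

```bash
python3 m2.py w3
```

```text
t 9.97 p [0.4818 0.0458 0.1395] F [-0.12 -1.45  0.18] yaw y -84.71 tilt [[0.9957, 0.0922, -0.0016], [0.0922, -0.9957, -0.0], [-0.0016, -0.0001, -1.0]]
along u 0.0222 lat 0.0623
nadir [0.548  0.0532 0.3199]
enclosing 547.9588623046875 47.19500732421875 32.67056655883789
free dish fit [547.94  47.36  32.07] rms 0.2525817431499477 244
free disp fit [547.73  48.52  17.2 ] rms 0.2552307317068464 176
OFFSET mm [-0.21  1.16]
```

The dish has not moved (547.9, 47.4), and the remaining offset is (-0.2, +1.2) mm. One more small tap of about 1.1 mm along the same line.

Emit:
{"api": "step_arm", "payload": {
  "increments": [
    [[0,0,0],[0,0,-0.03],1],
    [[0,0,0],[0.033,-0.024,0],1],
    [[0,0,0],[0.033,-0.024,0],1],
    [[-6,0,0],[0,0,0],1],
    [[0,0,0],[0,-0.004,0.037],1],
    [[0,0,0],[0,-0.004,0.037],1],
    [[0,0,0],[0,-0.004,0.037],1],
    [[0,0,0],[0,0,0],1],
    [[0,0,0],[0,0,0],1],
    [[0,0,0],[0,0.005,0.0005],1],
    [[0,0,0],[0,0.005,0.0005],1],
    [[0,0,0],[0,0,0],1]
  ]
}}

```text
clock: 11.02
ee_pos: [0.547, 0.089, 0.0614]
eef_rot: [3.033, 0.138, 0.015]
ft_force: [0.1, 0.0, -0.9]
opening: 0.0003
```

```bash
python3 - <<'E'
from h import *
rel((-.37,4.05))
E
```

```text
t 11.02 p [0.547  0.089  0.0614] F [ 0.06  0.01 -0.93] yaw y -84.8 tilt [[0.9958, 0.0902, 0.0149], [0.0913, -0.9904, -0.1043], [0.0053, 0.1052, -0.9944]]
along u 0.0415 lat -0.0028
```

Emit:
{"api": "step_arm", "payload": {
  "increments": [
    [[0,0,0],[-0.002,0,0.0035],1],
    [[0,0,0],[0,0.004,0.0004],1],
    [[0,0,0],[0,0.004,0.0004],1],
    [[0,0,0],[0,0.002,0.0002],1],
    [[0,0,0],[0,0,0],1],
    [[0,0,0],[0,0,0],1]
  ]
}}

```text
clock: 11.52
ee_pos: [0.5435, 0.0791, 0.0549]
eef_rot: [3.034, 0.14, 0.007]
ft_force: [0.3, -0.3, -0.8]
opening: 0.0006
```

```bash
python3 - <<'E'
from h import *
rel((-.37,4.05))
E
```

```text
t 11.52 p [0.5435 0.0791 0.0549] F [ 0.34 -0.28 -0.83] yaw y -84.73 tilt [[0.9958, 0.0913, 0.0096], [0.0918, -0.9903, -0.104], [0.0, 0.1045, -0.9945]]
along u 0.0320 lat 0.0015
```

Now 5.0 mm more in slow steps, nudging up 0.5 mm for plate clearance.

Emit:
{"api": "step_arm", "payload": {
  "increments": [
    [[0,0,0],[0,0.001,-0.0005],1],
    [[0,0,0],[0,0.001,0.0001],1],
    [[0,0,0],[0,0.001,0.0001],1],
    [[0,0,0],[0,0.001,0.0001],1],
    [[0,0,0],[0,0.001,0.0001],1],
    [[0,0,0],[0,0,0],1]
  ]
}}

```text
clock: 12.02
ee_pos: [0.544, 0.0745, 0.0555]
eef_rot: [3.034, 0.14, 0.007]
ft_force: [0.4, 2.1, -0.4]
opening: 0.0005
```

```bash
python3 - <<'E'
from h import *
rel((-.37,4.05))
E
```

```text
t 12.02 p [0.544  0.0745 0.0555] F [ 0.41  2.06 -0.43] yaw y -84.72 tilt [[0.9958, 0.0915, 0.0097], [0.092, -0.9903, -0.1037], [0.0001, 0.1042, -0.9946]]
along u 0.0273 lat 0.0014
```

Emit:
{"api": "step_arm", "payload": {
  "increments": [
    [[0,0,0],[0,-0.005,-0.0005],1],
    [[0,0,0],[0,-0.015,-0.0015],1],
    [[0,0,0],[0,0.004,-0.038],1],
    [[0,0,0],[0,0.004,-0.038],1],
    [[0,0,0],[0,0.004,-0.038],1],
    [[6,0,0],[0,0,0],1],
    [[0,0,0],[-0.032,0.025,0],1],
    [[0,0,0],[-0.032,0.025,0],1],
    [[0,0,0],[0,0,0.015],1],
    [[0,0,0],[0,0,0.015],1],
    [[0,0,0],[0,0,0],1],
    [[0,0,0],[0,0,0],1]
  ]
}}

```text
clock: 13.02
ee_pos: [0.4824, 0.0388, 0.1396]
eef_rot: [-3.138, -0.145, 0.003]
ft_force: [0.2, -0.8, 0.7]
opening: 0.0001
```

```bash
python3 m2.py w4
```

```text
t 13.02 p [0.4824 0.0388 0.1396] F [ 0.16 -0.81  0.67] yaw y -84.71 tilt [[0.9957, 0.0922, -0.0017], [0.0922, -0.9957, 0.0001], [-0.0017, -0.0002, -1.0]]
along u 0.0155 lat 0.0642
nadir [0.5486 0.0462 0.32  ]
enclosing 547.8968505859375 47.34566879272461 32.60269546508789
free dish fit [547.93  47.35  32.07] rms 0.24805064805659074 245
free disp fit [547.87  47.07  17.22] rms 0.22779910078976942 177
OFFSET mm [-0.06 -0.28]
```

View pics/w4c.png

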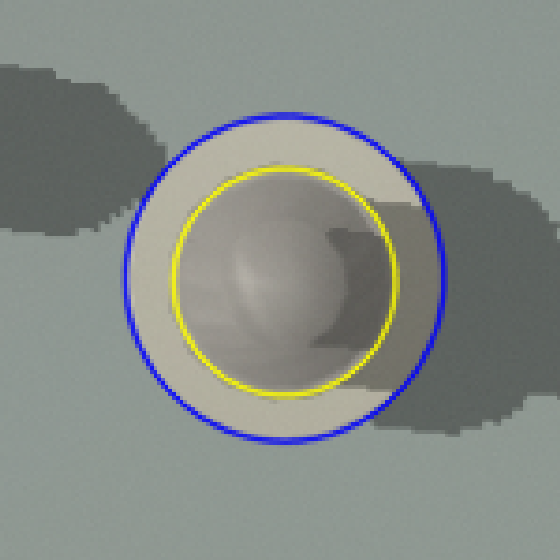

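The overhead view shows the dispenser circle (285,280) concentric with the dish (285,278). The offset is (-0.06, -0.28) mm with an even ledge all round. I rise clear and do a last check of everything from the scene and side cameras.

Emit:
{"api": "step_arm", "payload": {
  "increments": [
    [[0,0,0],[0,0,-0.04],1],
    [[0,0,0],[0,0,-0.04],1],
    [[0,0,0],[-0.03,0.02,-0.02],1],
    [[0,0,0],[-0.03,0.02,0],1],
    [[0,0,0],[0,0,0],1],
    [[0,0,0],[0,0,0],1]
  ]
}}

```text
clock: 13.57
ee_pos: [0.4273, -0.0071, 0.2416]
eef_rot: [3.137, 0.143, 0.005]
ft_force: [-0.6, -0.1, 0.4]
opening: 0.0003
```

```bash
python3 - <<'E'
from h import *
a=grab('scene','s9.png');b=grab('side','d9.png'); rel()
for n,o in(('s9','s0'),('d9','d0')):
    x=cv2.imread('pics/%s.png'%n).astype(int);y=cv2.imread('pics/%s.png'%o).astype(int)
    for nm,lo,hi in(('pink',40,None),('blue',None,60)):
        f=(lambda t:(t[...,2]-t[...,1]>40)&(t[...,0]-t[...,1]>0)) if nm=='pink' else (lambda t:(t[...,0]-t[...,2]>60))
        for t in(y,x):
            k,l,s,c=cv2.connectedComponentsWithStats(f(t).astype(np.uint8)); print(n,nm,[(c[i].round(1).tolist(),int(s[i,4])) for i in range(1,k) if 100<s[i,4]<6000 and 150<c[i][1]<400 and c[i][0]>200 and c[i][0]<480])
A=a[1][150:320,120:480];B=b[1][90:400,220:420]
cv2.imwrite('pics/fin.png',np.hstack([cv2.resize(A,(508,240)),np.vstack([cv2.resize(B,(155,240))])]) if 0 else np.vstack([cv2.resize(A,(720,340)),cv2.resize(b[1][190:300,220:500],(720,255))]))
E
```

```text
t 13.67 p [ 0.4276 -0.0063  0.2405] F [-0.6  -0.06  0.68] yaw y -84.69 tilt [[0.9957, 0.0926, 0.0008], [0.0926, -0.9957, 0.0], [0.0008, 0.0001, -1.0]]
along u -0.0071 lat 0.1316
s9 pink [([382.9, 236.6], 337)]
s9 pink [([345.0, 199.5], 187), ([382.7, 236.8], 344)]
s9 blue [([437.6, 228.8], 296)]
s9 blue [([437.5, 228.9], 303)]
d9 pink [([368.4, 280.5], 613), ([294.7, 291.7], 569)]
d9 pink [([368.4, 280.4], 613), ([294.7, 291.7], 569)]
d9 blue [([299.8, 348.0], 3126)]
d9 blue [([299.8, 348.0], 3124)]
```

View pics/fin.png

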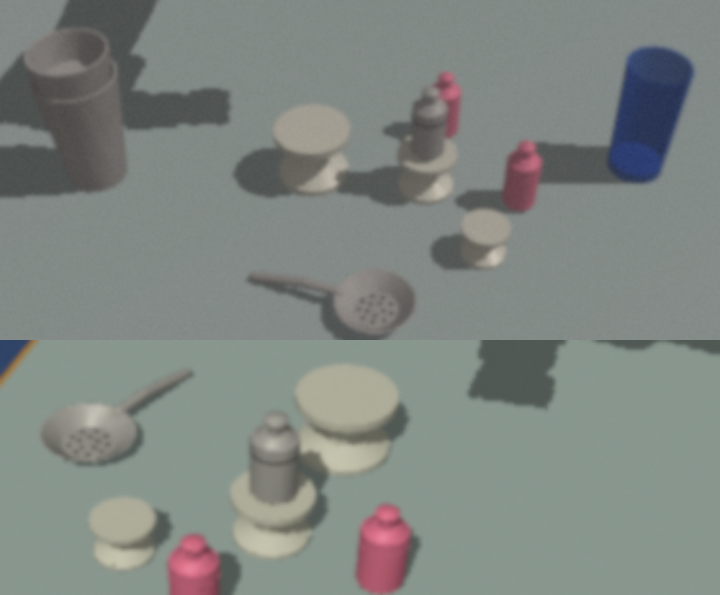

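Both views show the dispenser upright and centred: scene axis 428 against plate 399–457, side axis 273 against plate 231–316. The pinks and the glass match their starting pixels. I hand the job in.

```bash
python3 -c "
from rig import job_done; print(job_done())"
```

```text
the job is handed in; nothing more can be done
None
```

The steel dispenser now stands upright in the middle of the middle-sized dish, and I have handed the job in. It took three low, slow fingertip pushes with the shut fingers, 5.5–7 mm above its underside. The readings taken during the pushes peaked at about 2.3 N. The clock stood at about 13.7 s.

- **Centring:** The last overhead fit put the dispenser (-0.06, -0.28) mm off the dish's middle. I'd trust that to about 0.5 mm, because the camera calibration adds some error. The scene and side views also show it centred.
- **Dish:** Its fitted centre held within 0.02 mm from the first push onward. The very first view put it about 2 mm elsewhere. I put that down to the arm still settling then.
- **Bystanders:** The side view shows both pink look-alikes and the blue glass within 0.1 pixel of where they began. The tins, strainer and other two dishes I checked only by eye, and they look unmoved.
- **Checks that disagreed:** One tilted wrist view gave a poor dish fit (rms 0.96 mm), so I did not use it and took level overhead views instead. The fitted body radius came out at 17.2 mm against the 18 mm given. That affects the centre by only about 0.2 mm.

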